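# Walk the die block round to the fence

### The job

The heavy die block stands askew on the bench. Without gripping or lifting it, walk it round with the fingertips by pushing first on its left black heel pad, then on its right one, and on by turns as needed, until its brass face is square to the aluminium fence before any of it touches the fence; then push it up so that the brass face rests flush against the fence, the whole block between the two yellow marks. Leave the other things on the bench where they are and move the hand clear.

Things in the scene. Friction and masses are not known exactly. Their poses are not given: they have to be found in the camera images.
- die_block: heavy wooden block, brass-faced: 86 mm deep (own x, pads not counted), 120 wide (y), 60 high, 0.7 to 0.95 kg; pushing takes 4 to 12 N, it stays where left. Origin at bench level, balance point 7 mm ahead of it; +x points out of the brass face (plane x = +46 mm), +y to its left seen from the robot. Wooden back: x = -40 mm. Starts turned 23 to 46 degrees to the left, over 60 mm clear of the fence.
- left_pad: black plastic heel pad fixed on the back of the die block at its left corner: 28 mm wide, 44 high (6 to 50 mm above the bench), 6 thick. Its pushing surface is the plane own x = -3 mm, 46 mm behind the block's origin. Origin at the middle of its lower edge, 45 mm left of the block's middle; axes as the block's.
- right_pad: the like heel pad at the right corner of the back, origin 45 mm to the right of the block's middle.
- face_left (a point): point on the brass face, 30 mm above the bench, 58 mm to the left (block's own +y) of the face's middle
- face_right (a point): point on the brass face, 30 mm above the bench, 58 mm to the right of the face's middle
- fence: fixed aluminium fence, 280 mm long (own y), 45 high, with a foot behind it, 50 deep. Origin at bench level at the middle of its working face (plane x = 0, looking to own -x, to the robot); +x points away behind it, +y along it to the left. Two yellow marks, 12 mm wide, are centred 101 mm left and right of its middle: 190 mm lie clear between them.
- pin_tin: bystander: small red and grey hinged tin, 80 x 113 x 35 mm, loose, origin under its middle; not to be moved
- squeegee: bystander: felt squeegee with wooden back, 38 x 100 x 22 mm, loose, origin under its middle; not to be moved
- loupe: bystander: black hand loupe lying flat, 56 x 114 x 12 mm, loose; not to be moved
- tape_roll: bystander: roll of brown tape lying flat, 92 mm across, 24 mm high, loose; not to be moved
- red_clip: bystander: red binder clip, 32 x 32 x 45 mm, loose; not to be moved
Mind the look-alikes: they are no part of the job. What is meant by the die_block is not blue, and is the larger of those in its own colour.

How it is judged:
By the outcome, as a careful person would: the job done as asked, in the order asked, and still so for the second after the job is handed in, with the robot touching nothing.
It also fails if it takes over 72 s, if anything falls off the work surface, if the arm or the gripper's body presses on something with over 40 N, if the wrist force passes 120 N, or if a joint passes its speed limit or range.

### The arm

A 6-joint arm with a two-finger parallel gripper is mounted at the origin on the work surface; the furniture and walls round the work are solid. World frame = base frame: x ahead of the robot, y to its left, z up, the work surface at z = 0. Lengths are in m, angles in degrees, forces in N, time in s.
With the tool pointing down it reaches from about 0.275 to 1 m from the base axis. Payload 8.4 kg.
Tool frame: the origin (TCP) lies between the finger pads; the fingertips stand ahead of it and the grasp point (between the pads) lies 11 mm behind it (r.finger_overhang is the z of the fingertips in the tool frame, in m); z points along the fingers, y is the line along which they close (so a half turn about z gives the same grasp; the last joint's range is limited). The gripper opens to 85 mm and grips with 20 to 120 N. Pads are 22 mm wide; open, the fingers measure 114 mm over their backs; the gripper's body (76 mm by 85 mm) begins 54 mm behind the grasp point. The pads swing forward as they close: fully open they stand 13 mm farther back than shut.
Start: joints at [71.998, 20.225, 93.587, -0, 66.188, -0.138], TCP at [0.192, 0.595, 0.239] pointing down, gripper open.
Joint ranges: [-150.9, 150.9], [-52.94, 120.26], [3.33, 152.33], [-74.26, 254.26], [0, 154.13], [-172.89, 172.89]. Speed limits (degrees/s): [127.2, 127.2, 159.86, 180, 180, 180].

### API

Orientations are given as a 3x3 rotation matrix whose columns are the frame's x, y, z axes.
In Python, from workcell import r gives the robot as it stands.
- The arm moves only by the tool step_arm, never from a script. Its argument "increments" is text: rows parted by semicolons, each of 7 numbers parted by spaces: the shift along the tool's x, y, z in m, then the turn, a rotation vector about the tool's x, y, z in rad, then the gripper command: -1 is shut, 1 is fully open, values between are in proportion. In form: x y z wx wy wz hand; .... A call has 1 to 12 rows; each row is the pose to reach, as a shift and turn from the pose commanded when the call began, along the tool's axes at that moment; what a row does not reach only later rows make up. A row lasts 1/10 s, in which the tool goes at most 50 mm and 8.59 degrees, less where a joint would pass 70% of its speed; a pose out of reach is approached as far as the arm can. A call with a gripper value outside its range is refused whole. The fingers move at their own pace and stop on an object; "squeeze" is the grip in N (left out, the last holds). Time passes only in rows, so rows that repeat a pose let the fingers close. It gives the time, the measured TCP pose, the force, the opening and the grip force at its end, in the units of the state.
- r.state(): the state, without advancing time (a new reading comes with each control period).
- r.snapshot(name): name is "scene" or "top" or "wrist"; returns a dict with "frame" (480x640x3 uint8, red, green, blue), "depth" (480x640 float32, m along the optical axis (not along the pixel's ray), 0 where there is no reading), "fx", "fy", "cx", "cy" (pixels), "origin" and "attitude" of the camera in the world. Camera axes: x right, y up, looking along -z (the intrinsics and any distortion apply to the point x, -y, -z); pixel columns grow to the right and rows downward; lengths in m; the calibration is good to about 2 mm. A picture is of the moment at which its call begins.
- r.job_done(): hands the job in; it is judged then, once.
Trained networks look in a picture, given as the dict that the camera call returned (one of the last four; its "shot" number tells which), for a name from the list of things; names that differ only in an ending like _2 or _b are one class to them, and where a whole thing is asked for, a point or a joint stands for the part that bears it (a point fixed in the world has none). Each returns a list of dicts, best first, with "confidence" (0 to 1); they miss things now and then, are a little off and sometimes report something else, mostly with a low value. They report only what shows in the picture. A call takes as long as a camera call. They do not tell look-alikes from the thing itself.
- r.find_in(thing, picture): "xyz" ([x, y, z] in m, in the coordinates of the camera as it stood for that picture, good to about 4 mm: the middle of the surface that is visible of it).
- r.pinpoint(thing, picture): "xyz" ([x, y, z] in m, in the coordinates of the camera as it stood for that picture, good to about 4 mm: a listed point, or the origin of a listed thing).
The state is a dict: "t": time; "joint_positions": joint angles; "joint_velocities": joint speeds; "joint_efforts": joint torques, N m; "tcp_pos": TCP position; "tool_rot": TCP orientation; "force": force on the tool from outside, world axes, zero at the start; "ft_torque": the same for the moment, N m; "grip_width": finger opening in m; "grip_force": force on a finger pad.
Only numpy, scipy, OpenCV 4.12 (cv2) and the standard library are available. Lean on these libraries where they do the work, as an engineer would, in place of code of your own. Each camera call takes 0.05 s, during which the arm holds its last target. There are 200 camera calls.

## Working session

There is one attempt and no reset: what is moved stays moved. The work goes in short steps, Python scripts to look and compute and a tool call to move; the robot and the scene stay as the last step left them, time stands still between calls to the robot, and variables do not carry over. Pictures are saved under pics/ and viewed, at most 10 in all, crops included, and the job is handed in when it is done.

Besides the shell and the picture viewer there is one more tool, called after "Request:" in YAML: its name, and indented under it one key for each argument. step_arm: Moves the arm, as the interface text tells. Its arguments: {"type":"object","properties":{"increments":{"type":"string"},"squeeze":{"type":"number"}},"required":["increments"]}

```bash
mkdir -p pics; ls; cat > h.py <<'E'
import numpy as np, cv2
from workcell import r
def snap(n,f=None):
    p=r.snapshot(n)
    if f: cv2.imwrite('pics/'+f,p['frame'][:,:,::-1])
    return p
def w(p,xyz): return np.array(p['origin'])+np.array(p['attitude'])@np.array(xyz)
def cloud(p):
    d=p['depth'];v,u=np.mgrid[0:480,0:640]
    c=np.stack([(u-p['cx'])/p['fx']*d,-(v-p['cy'])/p['fy']*d,-d],-1)
    X=c@np.array(p['attitude']).T+np.array(p['origin']); X[d==0]=np.nan
    return X
def pix(p,X):
    c=np.array(p['attitude']).T@(np.array(X)-p['origin']); return (round(p['cx']+p['fx']*c[0]/-c[2]),round(p['cy']-p['fy']*c[1]/-c[2]))
E
python3 - <<'E'
from h import *
for n in ['scene','top']:
    p=snap(n,n+'1.png'); print(n,p['origin'],p['fx'],[k for k in p])
    for t in ['die_block','left_pad','right_pad','face_left','face_right','fence','pin_tin','squeegee','loupe','tape_roll','red_clip']:
        for d in r.pinpoint(t,p)[:3]:
            X=w(p,d['xyz']);print(t,round(d['confidence'],2),X.round(3),pix(p,X))
print(r.state()['t'],r.finger_overhang)
E
```

```text
pics
scene [-0.33225917 -0.78322966  1.01833843] 606.1028708850014 ['frame', 'depth', 'fx', 'fy', 'cx', 'cy', 'origin', 'attitude', 'shot']
die_block 0.7 [ 0.365  0.137 -0.004] (231, 260)
die_block 0.67 [ 0.565  0.236 -0.004] (262, 209)
die_block 0.66 [0.527 0.059 0.002] (298, 242)
left_pad 0.69 [0.527 0.184 0.01 ] (265, 219)
left_pad 0.57 [0.474 0.073 0.009] (280, 247)
left_pad 0.49 [ 0.378  0.084 -0.   ] (249, 266)
right_pad 0.66 [ 0.517 -0.008  0.001] (315, 256)
right_pad 0.46 [0.62  0.206 0.005] (284, 202)
face_left 0.82 [0.544 0.128 0.024] (284, 221)
face_left 0.76 [0.308 0.109 0.023] (220, 268)
face_left 0.56 [0.499 0.268 0.026] (236, 205)
face_right 0.92 [0.357 0.191 0.02 ] (214, 244)
face_right 0.87 [0.611 0.295 0.031] (259, 183)
face_right 0.62 [0.596 0.027 0.021] (325, 229)
fence 0.67 [ 0.687  0.048 -0.003] (342, 218)
pin_tin 0.96 [ 0.45  -0.316  0.001] (396, 334)
squeegee 0.65 [ 0.6   -0.266  0.001] (417, 288)
loupe 0.83 [ 0.585 -0.427 -0.005] (472, 329)
loupe 0.63 [0.598 0.034 0.024] (324, 227)
tape_roll 0.69 [ 0.602  0.42  -0.001] (229, 177)
red_clip 0.81 [ 0.336 -0.225 
[... 362 characters left out ...]
d 0.59 [0.534 0.184 0.005] (247, 221)
right_pad 0.48 [0.625 0.209 0.006] (239, 188)
right_pad 0.38 [ 0.519 -0.003  0.003] (315, 229)
face_left 0.88 [0.547 0.128 0.033] (267, 215)
face_left 0.82 [0.501 0.267 0.027] (214, 231)
face_left 0.79 [0.32  0.111 0.02 ] (270, 301)
face_right 0.92 [0.607 0.028 0.029] (305, 195)
face_right 0.61 [0.361 0.192 0.021] (240, 284)
face_right 0.55 [0.617 0.292 0.029] (207, 188)
fence 0.56 [ 0.687  0.052 -0.001] (297, 168)
fence 0.49 [ 0.605  0.417 -0.   ] (163, 193)
pin_tin 0.67 [ 0.458 -0.32  -0.   ] (431, 255)
squeegee 0.89 [ 0.607 -0.267  0.005] (412, 200)
tape_roll 0.66 [0.606 0.416 0.003] (163, 193)
red_clip 0.51 [ 0.345 -0.227  0.   ] (396, 295)
1.2 0.008
```

View pics/top1.png

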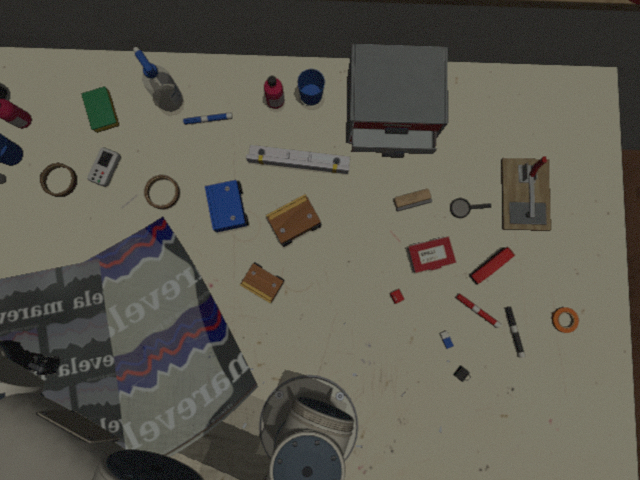

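View pics/scene1.png

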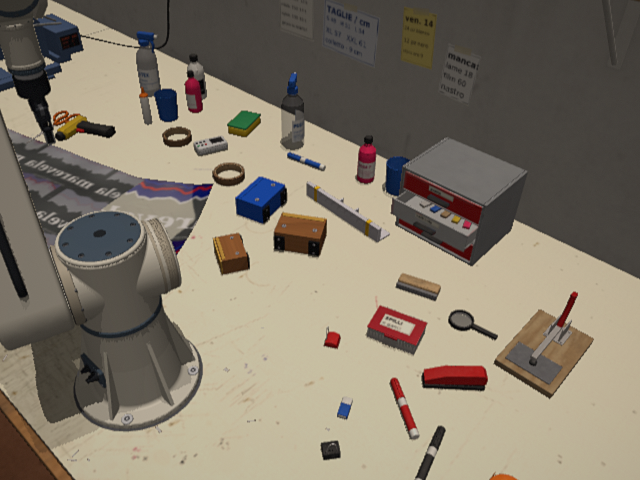

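Candidates for the die block, in top-view pixels, are the blue block (227,205), the small brown block (262,282) and the large brown block (294,220). I choose the large brown one. Next come a close crop and precise pose fits.

```bash
cat >> h.py <<'E'
def blockpose(p,c=(0.54,0.05),rad=0.11,show=False):
    X=cloud(p); x=X.reshape(-1,3)
    m=(np.abs(x[:,2]-0.06)<0.007)&(np.hypot(x[:,0]-c[0],x[:,1]-c[1])<rad)
    q=x[m]; (cx,cy),(a,b),th=cv2.minAreaRect(q[:,:2].astype(np.float32))
    return q,(cx,cy),(a,b),th
E
python3 - <<'E'
from h import *
for n in ['top','scene']:
    p=snap(n); q,c,s,th=blockpose(p); print(n,len(q),c,s,th,q[:,2].mean())
    X=cloud(p); x=X.reshape(-1,3)
    m=(np.abs(x[:,2]-0.045)<0.006)&(np.abs(x[:,0]-0.69)<0.06)&(np.abs(x[:,1]-0.05)<0.17)
    f=x[m]; print('fence',len(f),cv2.minAreaRect(f[:,:2].astype(np.float32)), f[:,2].mean())
    hsv=cv2.cvtColor(p['frame'],cv2.COLOR_RGB2HSV).reshape(-1,3)
    g=(np.abs(x[:,0]-0.69)<0.06)&(np.abs(x[:,1]-0.05)<0.17)&(hsv[:,0]>18)&(hsv[:,0]<35)&(hsv[:,1]>150)&(x[:,2]>0.01)
    y=x[g]; 
    for sgn in (1,-1):
        k=y[(y[:,1]-0.05)*sgn>0]; print('mark',len(k),k.mean(0) if len(k) else 0,k.std(0) if len(k) else 0)
    t=x[(np.abs(x[:,2])<0.004)&(np.hypot(x[:,0]-.54,x[:,1]-.05)<.2)]; print('bench',np.median(t[:,2]),t[:,2].std())
    if n=='top': cv2.imwrite('pics/crop.png',cv2.resize(p['frame'][130:310,190:390,::-1],None,fx=4,fy=4,interpolation=cv2.INTER_CUBIC)[:600,:])
E
```

```text
top 1454 (0.5372318625450134, 0.054442405700683594) (0.0895317941904068, 0.11985775828361511) 30.475555419921875 0.05981124293543201
fence 480 ((0.6910635828971863, 0.06358467787504196), (0.07705294340848923, 0.3003086745738983), 9.022408485412598) 0.04500830313982391
mark 21 [0.69967964 0.15168239 0.03942872] [0.00320547 0.00254338 0.01218814]
mark 23 [ 0.68235923 -0.04964762  0.03787741] [0.00387818 0.00232123 0.01230403]
bench 8.26026645350808e-06 0.002069067097592124
scene 1036 (0.52840656042099, 0.05393338203430176) (0.10376743972301483, 0.12001430243253708) 30.027345657348633 0.05834783023087368
fence 365 ((0.6841633915901184, 0.06610710918903351), (0.07417986541986465, 0.3044538199901581), 6.718686580657959) 0.043148688816993686
mark 36 [0.692611   0.15273052 0.03128877] [0.00296392 0.00400154 0.01136014]
mark 43 [ 0.67527007 -0.04849343  0.03016374] [0.00335389 0.00373345 0.01144676]
bench -0.0012071618831002162 0.0017921310551201341
```

View pics/crop.png

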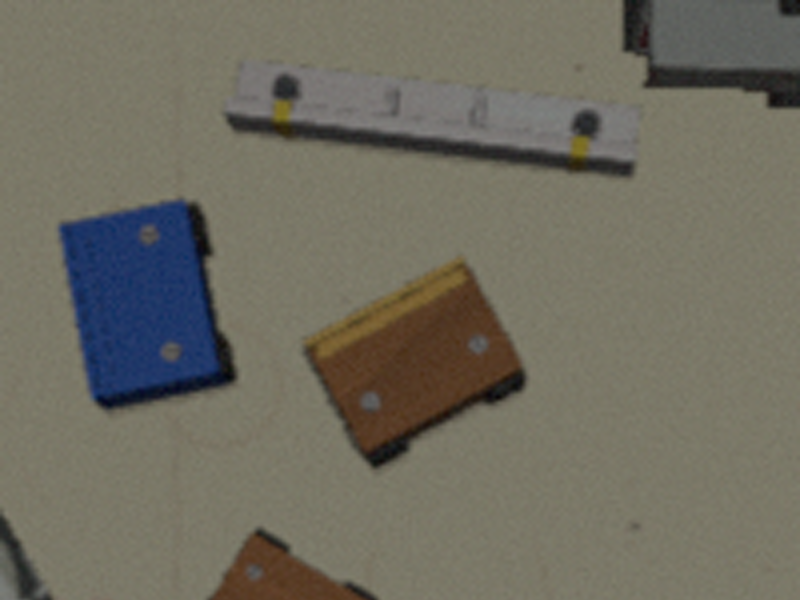

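The crop shows the large brown block with its brass face towards the fence at (385,310) and its black pads towards the robot at (385,455) and (505,385). The fence marks are at (283,118) and (580,150). Now I'll plan the first reach.

```bash
cat >> h.py <<'E'
from scipy.spatial.transform import Rotation as Ro
def rows(tg,hand,cur=None):
    """tg: list of (x,y,z,yaw of the tool x) world targets -> rows text"""
    s=r.state(); R=np.array(s['tool_rot']); p=np.array(s['tcp_pos'])
    out=[]
    for x,y,z,a in tg:
        D=Ro.from_euler('z',a,degrees=True).as_matrix()@np.diag([1,-1,-1.])
        d=R.T@(np.array([x,y,z])-p); v=Ro.from_matrix(R.T@D).as_rotvec()
        out.append(' '.join('%.4f'%k for k in d)+' '+' '.join('%.3f'%k for k in v)+' %g'%hand)
    print('; '.join(out))
def loc(o,yaw,bx,by):
    a=np.radians(yaw); return np.array([o[0]+bx*np.cos(a)-by*np.sin(a), o[1]+bx*np.sin(a)+by*np.cos(a)])
E
python3 - <<'E'
from h import *
s=r.state(); print(np.round(s['tool_rot'],3),s['tcp_pos'],s['force'],s['grip_width'])
o=loc((.5372,.0544),30.5,-.003,0); print(o)
t=loc(o,30.5,-.046-.011-.025,.045); print(t)
rows([(t[0],t[1],.2,30.5)],-1)
rows([(t[0],t[1],.2,210.5)],-1)
E
```

```text
[[-0.952  0.307  0.   ]
 [ 0.307  0.952 -0.   ]
 [-0.    -0.    -1.   ]] [0.19172461 0.59486986 0.23927123] [ 0.30321579 -0.23045401  0.2921085 ] 0.08519311173299714
[0.53461511 0.05287738]
[0.4411223  0.05003255]
-0.4045 -0.4421 0.0393 0.000 0.000 2.297 -1
-0.4045 -0.4421 0.0393 -0.000 0.000 -0.844 -1
```

Request:
step_arm:
  increments: "-0.4045 -0.4421 0.0393 0 0 1.5 -1; -0.4045 -0.4421 0.0393 0 0 1.5 -1; -0.4045 -0.4421 0.0393 0 0 1.5 -1; -0.4045 -0.4421 0.0393 0 0 1.5 -1; -0.4045 -0.4421 0.0393 0 0 1.5 -1; -0.4045 -0.4421 0.0393 0 0 1.5 -1; -0.4045 -0.4421 0.0393 0 0 1.5 -1; -0.4045 -0.4421 0.0393 0 0 1.5 -1; -0.4045 -0.4421 0.0393 0 0 1.5 -1; -0.4045 -0.4421 0.0393 0 0 2.297 -1; -0.4045 -0.4421 0.0393 0 0 2.297 -1; -0.4045 -0.4421 0.0393 0 0 2.297 -1"
  squeeze: 40

```text
t: 2.5
tcp_pos: [0.4415, 0.0484, 0.2003]
tool_rot: [[0.52, 0.854, 0.001], [0.854, -0.52, 0.0], [0.001, 0.001, -1.0]]
force: [1.9, 0.3, -0.7]
grip_width: -0.0002
grip_force: 0.0
```

Request:
step_arm:
  increments: "0 0 0 0 0 0.492 -1; 0 0 0 0 0 0.492 -1; 0 0 0 0 0 0.492 -1; 0 0 0 0 0 0.492 -1; 0 0 0 0 0 0.492 -1; 0 0 0 0 0 0.492 -1"

```text
t: 3.1
tcp_pos: [0.4409, 0.0505, 0.2001]
tool_rot: [[0.858, 0.514, 0.0], [0.514, -0.858, -0.0], [0.0, 0.0, -1.0]]
force: [-0.4, 0.6, 0.2]
grip_width: -0.0003
grip_force: 0.0
```

```bash
python3 - <<'E'
from h import *
s=r.state(); print(np.round(s['tool_rot'],3),s['tcp_pos'],s['force'])
p=snap('wrist','w1.png'); print(p['origin'],np.round(p['attitude'],2),p['fx'])
q,c,sz,th=blockpose(p,(.537,.054)); print(len(q),c,sz,th,np.median(q[:,2]))
for n in ['left_pad','right_pad','face_left','face_right','fence','die_block']:
    for d in r.pinpoint(n,p)[:2]: print(n,round(d['confidence'],2),w(p,d['xyz']).round(3))
p=snap('top');q,c,sz,th=blockpose(p,(.537,.054)); print('top',len(q),c,sz,th)
t=np.array([.4411,.0500])
rows([(t[0],t[1],.028,30.5)],-1)
E
```

```text
[[ 0.858  0.514  0.   ]
 [ 0.514 -0.858 -0.   ]
 [ 0.     0.    -1.   ]] [0.44094073 0.05046828 0.20009559] [-0.38061404  0.62003588  0.17562048]
[0.50791425 0.09051954 0.33514229] [[ 0.51  0.82  0.26]
 [-0.86  0.49  0.16]
 [-0.   -0.31  0.95]] 345.45684600064715
18949 (0.5358800292015076, 0.056012868881225586) (0.08610580861568451, 0.11991780251264572) 30.453262329101562 0.06022765693415877
left_pad 0.89 [0.532 0.184 0.008]
left_pad 0.61 [0.475 0.072 0.007]
right_pad 0.82 [0.414 0.148 0.007]
right_pad 0.56 [ 0.52  -0.008  0.006]
face_left 0.86 [0.316 0.109 0.018]
face_left 0.86 [0.501 0.266 0.033]
face_right 0.75 [0.602 0.029 0.027]
face_right 0.73 [0.359 0.187 0.028]
die_block 0.89 [0.366 0.129 0.005]
die_block 0.65 [0.539 0.055 0.002]
top 120 (0.5679551362991333, 0.025241196155548096) (0.08350932598114014, 0.05246087163686752) 45.99248504638672
-0.0001 0.0005 0.1720 0.000 -0.000 0.006 -1
```

View pics/w1.png

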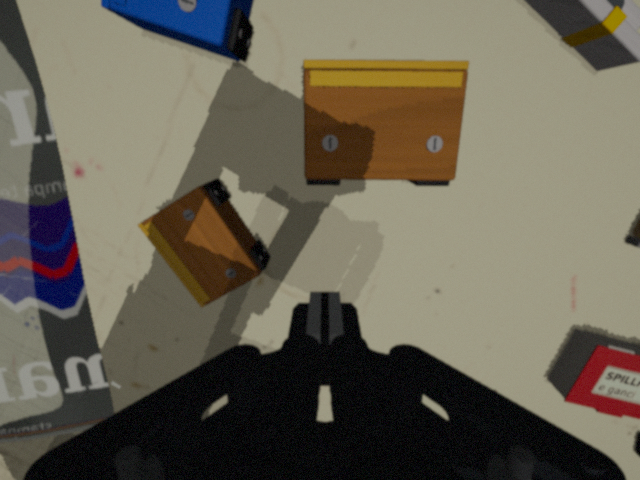

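The wrist view shows the large brown block at (385,120), squarely framed, with both pads at its lower edge. The small brown block is at (205,245) and clear of the fingers. I'll descend behind the left pad.

Request:
step_arm:
  increments: "0 0.002 0.05 0 0 0.006 -1; 0 0.002 0.1 0 0 0.006 -1; 0 0.002 0.14 0 0 0.006 -1; 0 0.002 0.172 0 0 0.006 -1; 0 0.002 0.172 0 0 0.006 -1"

```text
t: 4.0
tcp_pos: [0.4391, 0.0484, 0.0248]
tool_rot: [[0.862, 0.507, -0.007], [0.507, -0.862, -0.001], [-0.006, -0.003, -1.0]]
force: [-1.0, 0.3, 1.0]
grip_width: -0.0
grip_force: 0.0
```

```bash
cat >> h.py <<'E'
def plan(com,yaw,by,dyaw,n,step0=0,c2=.0029):
    """quasi-static: push pad at own y=by until yaw changed by dyaw; returns TCP targets and the end state (com, yaw)"""
    out=[];com=np.array(com,float);N=400;k=by/c2
    dv=-np.radians(dyaw)/k/N   # com advance per substep
    for i in range(N):
        a=np.radians(yaw); com=com+dv*np.array([np.cos(a),np.sin(a)]); yaw+=dyaw/N
        if (i+1)%(N//n)==0: out.append((*loc(com,yaw,-.053-.011,by),yaw))
    return out,com,yaw
def wb(p=None,c=(.537,.054),rad=.12):
    p=p or snap('wrist'); q,ce,sz,th=blockpose(p,c,rad)
    print('rect',len(q),np.round(ce,4),np.round(sz,4),round(th,2)); return p
E
python3 - <<'E'
from h import *
s=r.state(); print(s['tcp_pos'],s['force'],s['t'])
wb(snap('wrist','w2.png'))
com=loc((.5359,.0560),30.45,.004,0); print(com)
o,com,y=plan(com,30.45,.045,-16,8)
print(np.round(o,4),com,y)
rows([(a,b,.028,c) for a,b,c in o],-1)
o,com,y=plan(com,y,.045,-20,2);print(com,y)
E
```

```text
[0.43905807 0.04844551 0.02482824] [-1.03241308  0.29711799  0.99821504] 4.0
rect 96270 [0.497  0.0455] [0.1218 0.1283] 30.49
[0.53934829 0.05802715]
[[ 0.4636  0.0682 28.45  ]
 [ 0.466   0.072  26.45  ]
 [ 0.4684  0.0756 24.45  ]
 [ 0.4711  0.0792 22.45  ]
 [ 0.4738  0.0827 20.45  ]
 [ 0.4767  0.086  18.45  ]
 [ 0.4796  0.0893 16.45  ]
 [ 0.4827  0.0925 14.45  ]] [0.55592431 0.06488299] 14.45000000000034
0.0299 -0.0051 -0.0013 -0.002 0.004 0.035 -1; 0.0338 -0.0072 -0.0013 -0.002 0.004 0.070 -1; 0.0378 -0.0091 -0.0013 -0.002 0.004 0.105 -1; 0.0419 -0.0108 -0.0013 -0.002 0.004 0.140 -1; 0.0460 -0.0124 -0.0014 -0.001 0.004 0.175 -1; 0.0502 -0.0139 -0.0014 -0.001 0.004 0.210 -1; 0.0544 -0.0152 -0.0014 -0.001 0.004 0.245 -1; 0.0587 -0.0164 -0.0014 -0.001 0.004 0.280 -1
[0.5782374  0.06662927] -5.54999999999972
```

Request:
step_arm:
  increments: "0.012 -0.002 -0.001 -0.002 0.004 0 -1; 0.021 -0.003 -0.001 -0.002 0.004 0 -1; 0.026 -0.0035 -0.001 -0.002 0.004 0 -1; 0.0299 -0.0051 -0.001 -0.002 0.004 0.035 -1; 0.0338 -0.0072 -0.001 -0.002 0.004 0.07 -1; 0.0378 -0.0091 -0.001 -0.002 0.004 0.105 -1; 0.0419 -0.0108 -0.001 -0.002 0.004 0.14 -1; 0.046 -0.0124 -0.001 -0.001 0.004 0.175 -1; 0.0502 -0.0139 -0.001 -0.001 0.004 0.21 -1; 0.0544 -0.0152 -0.001 -0.001 0.004 0.245 -1; 0.0587 -0.0164 -0.001 -0.001 0.004 0.28 -1; 0.0587 -0.0164 -0.001 -0.001 0.004 0.28 -1"

```text
t: 5.25
tcp_pos: [0.4843, 0.0932, 0.0298]
tool_rot: [[0.969, 0.249, 0.004], [0.249, -0.969, 0.001], [0.004, 0.0, -1.0]]
force: [-3.9, 1.5, 1.2]
grip_width: -0.0001
grip_force: 1.4
```

```bash
cat >> h.py <<'E'
def wb(p=None,c=(.55,.06),rad=.12):
    p=p or snap('wrist'); x=cloud(p).reshape(-1,3); h=cv2.cvtColor(p['frame'],cv2.COLOR_RGB2HSV).reshape(-1,3)
    m=(np.abs(x[:,2]-.06)<.006)&(np.hypot(x[:,0]-c[0],x[:,1]-c[1])<rad)&(h[:,0]<32)&(h[:,1]>110)
    k=cv2.morphologyEx(m.reshape(480,640).astype(np.uint8),cv2.MORPH_OPEN,np.ones((5,5)))
    q=x[k.ravel()>0]
    ce,sz,th=cv2.minAreaRect(q[:,:2].astype(np.float32))
    print('rect',len(q),np.round(ce,4),np.round(sz,4),round(th,2)); return p,k
E
python3 - <<'E'
from h import *
s=r.state(); print(s['tcp_pos'],np.degrees(np.arctan2(s['tool_rot'][1][0],s['tool_rot'][0][0])),s['force'],s['t'])
p,k=wb(snap('wrist','w3.png')); print(np.argwhere(k).min(0),np.argwhere(k).max(0))
E
```

```text
[0.48427679 0.09323776 0.0298349 ] 14.412937911969367 [-3.93145749  1.48166369  1.22062862] 5.25
rect 95080 [0.5509 0.0622] [0.0863 0.1195] 10.83
[ 35 280] [330 639]
```

View pics/w3.png

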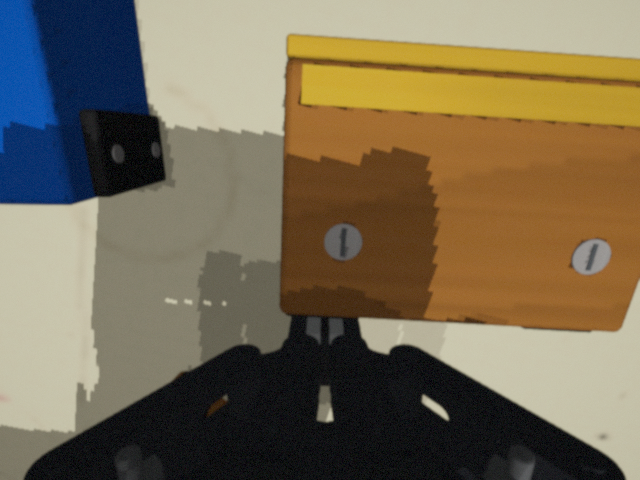

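The wrist view shows the block at (460,190) turned to about 11°, with the fingers on its left pad at (325,325). The blue block at (80,100) is untouched. I'll go on with the left push.

```bash
python3 - <<'E'
from h import *
com=loc((.5509,.0622),10.83,.004,0)
o,com,y=plan(com,10.83,.045,-19,10,c2=.0024)
print(np.round(o,4),com,y)
rows([(a,b,.028,c) for a,b,c in o],-1)
E
```

```text
[[ 0.4864  0.0978  8.93  ]
 [ 0.4893  0.1003  7.03  ]
 [ 0.4923  0.1028  5.13  ]
 [ 0.4954  0.1051  3.23  ]
 [ 0.4986  0.1074  1.33  ]
 [ 0.5018  0.1095 -0.57  ]
 [ 0.5051  0.1116 -2.47  ]
 [ 0.5085  0.1135 -4.37  ]
 [ 0.512   0.1153 -6.27  ]
 [ 0.5155  0.117  -8.17  ]] [0.57242892 0.06336751] -8.17000000000001
0.0031 -0.0040 0.0018 0.000 -0.005 0.097 -1; 0.0066 -0.0057 0.0018 0.000 -0.005 0.130 -1; 0.0101 -0.0074 0.0018 -0.000 -0.005 0.163 -1; 0.0137 -0.0089 0.0018 -0.000 -0.005 0.196 -1; 0.0173 -0.0103 0.0018 -0.000 -0.005 0.230 -1; 0.0210 -0.0115 0.0018 -0.000 -0.005 0.263 -1; 0.0247 -0.0127 0.0019 -0.000 -0.005 0.296 -1; 0.0285 -0.0137 0.0019 -0.000 -0.005 0.329 -1; 0.0323 -0.0146 0.0019 -0.001 -0.005 0.362 -1; 0.0361 -0.0153 0.0019 -0.001 -0.005 0.395 -1
```

Request:
step_arm:
  increments: "0.0031 -0.003 0.001 0 -0.004 0.097 -1; 0.0066 -0.0047 0.001 0 -0.004 0.13 -1; 0.0101 -0.0064 0.001 0 -0.004 0.163 -1; 0.0137 -0.0079 0.001 0 -0.004 0.196 -1; 0.0173 -0.0093 0.001 0 -0.004 0.23 -1; 0.021 -0.0105 0.001 0 -0.004 0.263 -1; 0.0247 -0.0117 0.001 0 -0.004 0.296 -1; 0.0285 -0.0127 0.001 0 -0.004 0.329 -1; 0.0323 -0.0136 0.001 0 -0.004 0.362 -1; 0.0361 -0.0143 0.001 0 -0.004 0.395 -1; 0.0361 -0.0143 0.001 0 -0.004 0.395 -1"

```text
t: 6.4
tcp_pos: [0.5163, 0.1159, 0.0286]
tool_rot: [[0.99, -0.142, 0.001], [-0.142, -0.99, 0.001], [0.001, -0.001, -1.0]]
force: [-0.9, 0.7, -0.5]
grip_width: 0.0004
grip_force: 0.4
```

```bash
python3 - <<'E'
from h import *
s=r.state(); print(s['tcp_pos'],np.degrees(np.arctan2(s['tool_rot'][1][0],s['tool_rot'][0][0])),s['force'],s['t'])
p,k=wb(c=(.57,.06)); print(np.argwhere(k).min(0),np.argwhere(k).max(0))
E
```

```text
[0.51629805 0.11587614 0.02857449] -8.174652792998009 [-0.92111106  0.74706422 -0.50431525] 6.4
rect 99023 [0.5684 0.063 ] [0.1192 0.0857] 80.93
[ 36 272] [321 639]
```

Request:
step_arm:
  increments: "-0.02 0 0 0 0 0 -1; -0.026 0 -0.03 0 0 0 -1; -0.026 0.03 -0.08 0 0 0 -1; -0.026 0.06 -0.12 0 0 0 -1; -0.026 0.06 -0.16 0 0 0 -1; -0.026 0.06 -0.16 0 0 0 -1; -0.026 0.06 -0.16 0 0 0 -1"

```text
t: 7.15
tcp_pos: [0.4825, 0.0595, 0.1898]
tool_rot: [[0.99, -0.142, 0.005], [-0.142, -0.99, 0.001], [0.004, -0.001, -1.0]]
force: [0.3, 0.3, 0.3]
grip_width: -0.0002
grip_force: 0.0
```

```bash
python3 - <<'E'
from h import *
p,k=wb(snap('wrist','w4.png'),c=(.57,.06)); print(np.argwhere(k).min(0),np.argwhere(k).max(0))
x=cloud(p).reshape(-1,3); h=cv2.cvtColor(p['frame'],cv2.COLOR_RGB2HSV).reshape(-1,3)
m=(np.abs(x[:,2]-.042)<.006)&(np.abs(x[:,0]-.69)<.04)&(np.abs(x[:,1]-.05)<.13)
# front edge of fence: min x per y bin, wall points 0.01<z<0.04
f=x[(x[:,2]>.012)&(x[:,2]<.038)&(np.abs(x[:,0]-.69)<.035)&(np.abs(x[:,1]-.05)<.12)]
print(len(f)); 
for i in range(3):
    A=np.polyfit(f[:,1],f[:,0],1); e=f[:,0]-np.polyval(A,f[:,1]); f=f[np.abs(e)<max(2.5*e.std(),.0008)]
print('face line',A,-np.degrees(np.arctan(A[0])),e.std(),len(f),f[:,1].min(),f[:,1].max())
y=x[(np.abs(x[:,0]-.69)<.05)&(np.abs(x[:,1]-.05)<.14)&(h[:,0]>18)&(h[:,0]<35)&(h[:,1]>150)&(x[:,2]>.008)&(x[:,2]<.04)]
for s in (1,-1):
    k=y[(y[:,1]-.05)*s>0]; print('mark',len(k),np.median(k,0),k.std(0))
s=r.state(); print(s['tcp_pos'])
E
```

```text
rect 19376 [0.5681 0.0629] [0.1187 0.0853] 80.9
[ 57 218] [182 388]
0Traceback (most recent call last):
  File "<stdin>", line 9, in <module>
    raise TypeError("expected non-empty vector for x")
TypeError: expected non-empty vector for x
```

View pics/w4.png

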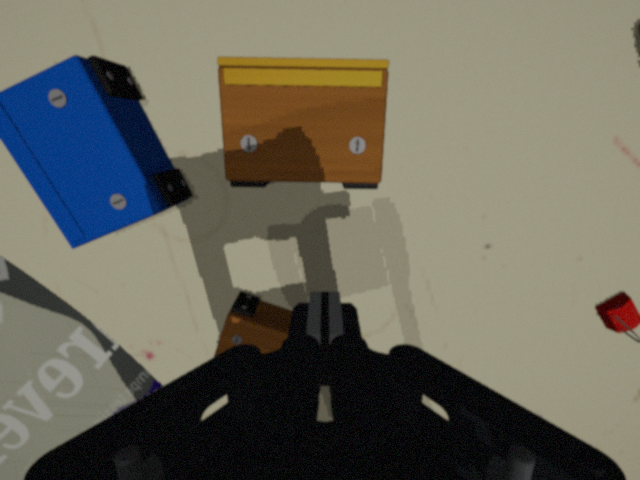

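The block (303,120) is square in the view, but the fence is out of frame. I'll move forward at height to see it.

Request:
step_arm:
  increments: "0.04 0 -0.02 0 0 0 -1; 0.08 0 -0.04 0 0 0 -1; 0.1 0 -0.06 0 0 0 -1; 0.1 0 -0.06 0 0 0 -1; 0.1 0 -0.06 0 0 0 -1"

```text
t: 7.7
tcp_pos: [0.5792, 0.0457, 0.2461]
tool_rot: [[0.99, -0.142, -0.003], [-0.142, -0.99, 0.0], [-0.003, 0.0, -1.0]]
force: [-0.1, -0.7, -0.1]
grip_width: -0.0002
grip_force: 0.0
```

```bash
cat > f.py <<'E'
from h import *
p,k=wb(snap('wrist','w5.png'),c=(.57,.06)); print(np.argwhere(k).min(0),np.argwhere(k).max(0))
x=cloud(p).reshape(-1,3); h=cv2.cvtColor(p['frame'],cv2.COLOR_RGB2HSV).reshape(-1,3)
for lo,hi in ((.008,.025),(.02,.04),(.04,.05)):
    f=x[(x[:,2]>lo)&(x[:,2]<hi)&(np.abs(x[:,0]-.69)<.04)&(np.abs(x[:,1]-.05)<.13)]
    if len(f)<50: print(len(f)); continue
    g=[]   # front edge: low quantile of x in y bins
    for b in np.arange(-.08,.18,.006):
        j=f[(f[:,1]>=b)&(f[:,1]<b+.006)]
        if len(j)>8: g.append((b+.003,np.percentile(j[:,0],3),np.median(j[:,0])))
    g=np.array(g)
    for c in (1,2):
        A=np.polyfit(g[:,0],g[:,c],1); e=g[:,c]-np.polyval(A,g[:,0]); kk=np.abs(e)<.002
        if kk.sum()>5: A=np.polyfit(g[kk,0],g[kk,c],1)
        print(lo,'line x@y=.05',np.polyval(A,.05).round(4),'yaw',-np.degrees(np.arctan(A[0])).round(2),kk.sum(),len(g),g[[0,-1],0])
y=x[(np.abs(x[:,0]-.69)<.05)&(np.abs(x[:,1]-.05)<.14)&(h[:,0]>18)&(h[:,0]<35)&(h[:,1]>150)&(x[:,2]>.006)&(x[:,2]<.036)]
for s in (1,-1):
    k=y[(y[:,1]-.05)*s>0]
    if len(k): print('mark',len(k),np.median(k,0),k.std(0))
s=r.state(); print(s['tcp_pos'],s['t'])
E
python3 f.py
```

```text
rect 10159 [0.5689 0.063 ] [0.1181 0.0858] 80.79
[183 245] [270 371]
0.008 line x@y=.05 0.6854 yaw -5.14 42 42 [-0.077  0.175]
0.008 line x@y=.05 0.694 yaw -4.34 1 42 [-0.077  0.175]
0.02 line x@y=.05 0.6854 yaw -5.17 36 36 [-0.077  0.175]
0.02 line x@y=.05 0.6886 yaw -5.34 0 36 [-0.077  0.175]
0.04 line x@y=.05 0.6857 yaw -5.16 44 44 [-0.077  0.181]
0.04 line x@y=.05 0.6914 yaw -5.17 44 44 [-0.077  0.181]
mark 21 [0.6944482  0.15359674 0.03073226] [0.00054297 0.00371315 0.00804457]
mark 27 [ 0.67588449 -0.05225701  0.02590456] [0.00024001 0.00412121 0.00739211]
[0.57843149 0.04566048 0.24585081] 7.75
```

View pics/w5.png

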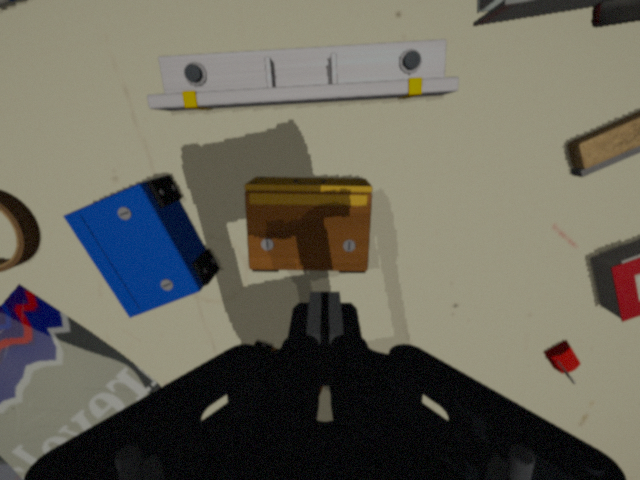

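The fence face is at (310,95) with marks at (190,99) and (415,87). The block (308,225) is about 4° past square, centred, with a gap of about 75 mm. Next is the right pad.

```bash
python3 - <<'E'
from h import *
ce=(.5687,.0630); com=loc(ce,-9.1,.004,0)
pre=loc(ce,-9.1,-.049-.011-.02,-.045); print(pre)
rows([(pre[0],pre[1],.2,-9.1),(pre[0],pre[1],.028,-9.1)],-1)
o,com,y=plan(com,-9.1,-.045,3.95,4,c2=.0024); print(np.round(o,4))
E
```

```text
[0.48258978 0.03121902]
-0.0926 0.0279 0.0462 0.000 0.004 0.016 -1; -0.0920 0.0278 0.2182 0.000 0.004 0.016 -1
[[ 0.5038  0.0267 -8.1125]
 [ 0.5054  0.0254 -7.125 ]
 [ 0.5069  0.0241 -6.1375]
 [ 0.5085  0.0228 -5.15  ]]
```

Request:
step_arm:
  increments: "-0.05 0.01 0 0 0.003 0.016 -1; -0.092 0.028 0 0 0.003 0.016 -1; -0.092 0.028 0.046 0 0.003 0.016 -1; -0.092 0.028 0.095 0 0.003 0.016 -1; -0.092 0.028 0.14 0 0.003 0.016 -1; -0.092 0.028 0.18 0 0.003 0.016 -1; -0.092 0.028 0.21 0 0.003 0.016 -1; -0.092 0.028 0.218 0 0.003 0.016 -1; -0.092 0.028 0.218 0 0.003 0.016 -1"

```text
t: 8.65
tcp_pos: [0.4829, 0.0311, 0.0289]
tool_rot: [[0.987, -0.158, -0.001], [-0.158, -0.987, -0.0], [-0.001, 0.0, -1.0]]
force: [0.3, -0.4, 0.0]
grip_width: 0.0002
grip_force: 0.0
```

```bash
python3 - <<'E'
from h import *
s=r.state(); print(s['tcp_pos'],s['force'],s['t'])
wb(c=(.57,.06))
ce=(.5687,.0630); com=loc(ce,-9.1,.004,0)
pre=loc(ce,-9.1,-.049-.011-.003,-.045)
o,com,y=plan(com,-9.1,-.045,3.95,4,c2=.0024)
rows([(*pre,.028,-9.1)]+[(a,b,.028,c) for a,b,c in o],-1)
E
```

```text
[0.48292011 0.03105233 0.02887609] [ 0.30308375 -0.36501461  0.04220618] 8.65
rect 95513 [0.5627 0.0638] [0.1193 0.0739] 80.97
0.0153 0.0001 0.0022 -0.000 -0.002 -0.000 -1; 0.0200 0.0012 0.0022 -0.000 -0.002 -0.017 -1; 0.0217 0.0023 0.0022 -0.000 -0.002 -0.034 -1; 0.0234 0.0033 0.0022 -0.000 -0.002 -0.052 -1; 0.0252 0.0043 0.0022 -0.000 -0.002 -0.069 -1
```

Request:
step_arm:
  increments: "0.009 0 0.001 0 -0.002 0 -1; 0.0153 0 0.001 0 -0.002 0 -1; 0.018 0.0005 0.001 0 -0.002 0 -1; 0.02 0.001 0.001 0 -0.002 -0.017 -1; 0.0217 0.0018 0.001 0 -0.002 -0.034 -1; 0.0234 0.0026 0.001 0 -0.002 -0.052 -1; 0.0252 0.0034 0.001 0 -0.002 -0.069 -1; 0.0252 0.0034 0.001 0 -0.002 -0.069 -1"

```text
t: 9.5
tcp_pos: [0.5087, 0.0233, 0.0293]
tool_rot: [[0.996, -0.089, -0.001], [-0.089, -0.996, -0.0], [-0.001, 0.0, -1.0]]
force: [-4.5, -0.9, 4.2]
grip_width: -0.0002
grip_force: 2.6
```

```bash
python3 - <<'E'
from h import *
s=r.state(); print(s['tcp_pos'],s['force'],s['t'])
p,k=wb(c=(.57,.06)); print(np.argwhere(k).min(0),np.argwhere(k).max(0))
E
```

```text
[0.5087067  0.02330598 0.02933045] [-4.50659077 -0.91328043  4.23186056] 9.5
rect 100287 [0.5719 0.063 ] [0.1207 0.086 ] 85.27
[38  0] [318 377]
```

```bash
python3 - <<'E'
from h import *
for d in (.025,0): 
  t=loc((.5719,.0630),-5.15,-.049-.011-d,0); print(t); rows([(*t,.1,-5.15),(*t,.021,-5.15)],1)
F=np.array([.6855,.0507]);t=loc(F,-5.15,-.043-.049-.011,.002);print(t);rows([(*t,.021,-5.15)],1)
E
```

```text
[0.48724314 0.0706299 ]
-0.0257 -0.0452 -0.0707 0.000 0.000 0.000 1; -0.0257 -0.0452 0.0083 0.000 0.000 0.000 1
[0.51214221 0.06838581]
-0.0007 -0.0452 -0.0707 0.000 0.000 0.000 1; -0.0007 -0.0452 0.0083 0.000 0.000 0.000 1
[0.58309533 0.06193756]
0.0706 -0.0451 0.0083 0.000 0.000 0.000 1
```

Request:
step_arm:
  increments: "-0.015 0 0 0 0 0 -1; -0.026 0 -0.03 0 0 0 -1; -0.026 -0.03 -0.07 0 0 0 1; -0.026 -0.045 -0.07 0 0 0 1; -0.026 -0.045 -0.07 0 0 0 1; -0.026 -0.045 -0.07 0 0 0 1; -0.026 -0.045 -0.07 0 0 0 1; -0.026 -0.045 -0.04 0 0 0 1; -0.026 -0.045 -0.01 0 0 0 1; -0.026 -0.045 0.008 0 0 0 1; -0.026 -0.045 0.008 0 0 0 1; -0.026 -0.045 0.008 0 0 0 1"

```text
t: 10.75
tcp_pos: [0.4873, 0.0702, 0.0208]
tool_rot: [[0.996, -0.091, -0.001], [-0.091, -0.996, -0.0], [-0.001, 0.0, -1.0]]
force: [-0.6, 0.7, -0.2]
grip_width: 0.0853
grip_force: 0.0
```

```bash
python3 - <<'E'
from h import *
s=r.state(); print(s['tcp_pos'],s['force'],s['t'],s['grip_width'])
p,k=wb(snap('wrist','w6.png'),c=(.57,.06)); print(np.argwhere(k).min(0),np.argwhere(k).max(0))
E
```

```text
[0.48726669 0.07023468 0.02075137] [-0.62880314  0.66099899 -0.2119364 ] 10.75 0.08527093210649399
rect 110967 [0.562  0.0635] [0.1209 0.0663] 84.73
[ 0 74] [257 568]
```

View pics/w6.png

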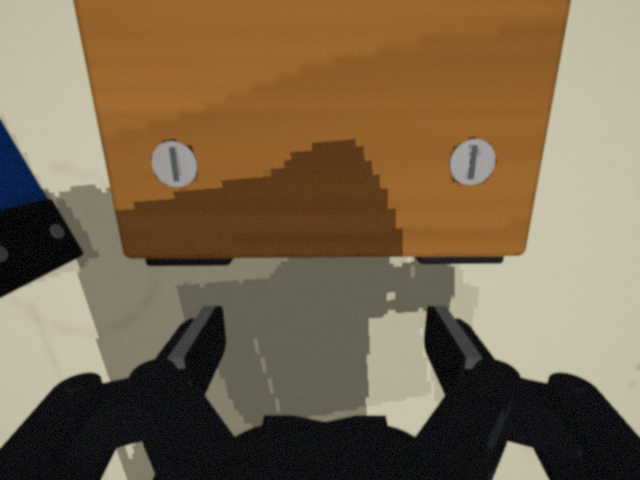

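The block is square at about -5.3° (fence -5.2°). The open fingertips at (205,330) and (445,330) are lined up with the pads at (190,262) and (460,260). Now I'll push forward with both tips.

Request:
step_arm:
  increments: "0.01 0 0 0 0 0 1; 0.018 0 0 0 0 0 1; 0.023 0 0 0 0 0 1; 0.027 0 0 0 0 0 1; 0.031 0 0 0 0 0 1; 0.036 0 0 0 0 0 1; 0.041 0 0 0 0 0 1; 0.046 0 0 0 0 0 1; 0.051 0 0 0 0 0 1; 0.056 0 0 0 0 0 1; 0.061 0 0 0 0 0 1; 0.061 0 0 0 0 0 1"

```text
t: 12.0
tcp_pos: [0.5478, 0.0651, 0.0211]
tool_rot: [[0.996, -0.09, -0.001], [-0.09, -0.996, -0.0], [-0.001, 0.0, -1.0]]
force: [-2.7, 0.3, -0.8]
grip_width: 0.0853
grip_force: 1.4
```

```bash
python3 - <<'E'
from h import *
s=r.state(); print(s['tcp_pos'],s['force'],s['ft_torque'],s['t'],s['grip_width'])
p,k=wb(c=(.60,.06),rad=.14); print(np.argwhere(k).min(0),np.argwhere(k).max(0))
# back edge line and side edges in the world
x=cloud(p)[...,:2]; k=k>0; cols=[c for c in range(640) if k[:,c].sum()>150]
b=np.array([x[np.where(k[:,c])[0].max(),c] for c in cols]); A=np.polyfit(b[:,1],b[:,0],1); e=b[:,0]-np.polyval(A,b[:,1]); b=b[abs(e)<.002]; A=np.polyfit(b[:,1],b[:,0],1)
print('back yaw',-np.degrees(np.arctan(A[0])),'back at y=.06',np.polyval(A,.06),len(b))
E
```

```text
[0.5477791  0.06514115 0.0210674 ] [-2.72716774  0.26734403 -0.79011874] [-0.04144779  0.43934328 -0.02210233] 12.0 0.08533994809073463
rect 124602 [0.6071 0.059 ] [0.1202 0.0857] 84.82
[30 88] [330 564]
back yaw -4.767372374855539 back at y=.06 0.5675753014744691 12
```

Request:
step_arm:
  increments: "0.004 0 0 0 0 0 1; 0.008 0 0 0 0 0 1; 0.012 0 0 0 0 0 1; 0.016 0 0 0 0 0 1; 0.02 0 0 0 0 0 1; 0.024 0 0 0 0 0 1; 0.027 0 0 0 0 0 1; 0.03 0 0 0 0 0 1; 0.031 0 0 0 0 0 1; 0.031 0 0 0 0 0 1"

```text
t: 13.05
tcp_pos: [0.5797, 0.0624, 0.0213]
tool_rot: [[0.996, -0.09, 0.002], [-0.09, -0.996, 0.0], [0.002, -0.0, -1.0]]
force: [-2.7, 0.6, -1.7]
grip_width: 0.0856
grip_force: 1.4
```

```bash
python3 - <<'E'
from h import *
s=r.state(); print(s['tcp_pos'],s['force'],s['t'])
p,k=wb(c=(.63,.06),rad=.14); print(np.argwhere(k).min(0),np.argwhere(k).max(0))
E
```

```text
[0.57972311 0.06244934 0.02128679] [-2.71930054  0.63243275 -1.70497044] 13.05
rect 124453 [0.6391 0.0566] [0.1209 0.0863] 84.71
[29 88] [330 563]
```

Request:
step_arm:
  increments: "0.001 0 0 0 0 0 1; 0.0015 0 0 0 0 0 1; 0.002 0 0 0 0 0 1; 0.0025 0 0 0 0 0 1; 0.003 0 0 0 0 0 1; 0.0035 0 0 0 0 0 1; 0.004 0 0 0 0 0 1; 0.004 0 0 0 0 0 1"

```text
t: 13.9
tcp_pos: [0.583, 0.0622, 0.0213]
tool_rot: [[0.996, -0.09, 0.0], [-0.09, -0.996, 0.0], [0.0, -0.0, -1.0]]
force: [-5.2, -0.4, 0.5]
grip_width: 0.0851
grip_force: 2.6
```

Request:
step_arm:
  increments: "0.0005 0 0 0 0 0 1; 0.001 0 0 0 0 0 1; 0.0015 0 0 0 0 0 1; 0.002 0 0 0 0 0 1; 0.002 0 0 0 0 0 1"

```text
t: 14.4
tcp_pos: [0.5834, 0.0621, 0.0213]
tool_rot: [[0.996, -0.09, -0.003], [-0.09, -0.996, 0.0], [-0.003, 0.0, -1.0]]
force: [-11.2, 0.9, 6.4]
grip_width: 0.0852
grip_force: 5.7
```

Request:
step_arm:
  increments: "0.001 0 0 0 0 0 1; 0.002 0 0 0 0 0 1; 0.003 0 0 0 0 0 1; 0.003 0 0 0 0 0 1"

```text
t: 14.8
tcp_pos: [0.5833, 0.062, 0.0211]
tool_rot: [[0.996, -0.09, -0.008], [-0.09, -0.996, 0.0], [-0.008, 0.001, -1.0]]
force: [-21.6, 2.7, 15.1]
grip_width: 0.0857
grip_force: 11.0
```

```bash
python3 - <<'E'
from h import *
s=r.state(); print(s['tcp_pos'],s['force'],s['ft_torque'],s['t'])
p,k=wb(c=(.64,.06),rad=.14)
E
```

```text
[0.58334758 0.06195981 0.02108177] [-21.56599755   2.72588599  15.09667784] [0.62017999 3.0004746  0.23115235] 14.8
rect 125532 [0.6427 0.056 ] [0.1204 0.0858] 84.93
```

Request:
step_arm:
  increments: "-0.003 0 0 0 0 0 1; -0.006 0 0 0 0 0 1; -0.015 0 0 0 0 0 1; -0.03 0 0 0 0 0 1; -0.045 0 -0.02 0 0 0 1; -0.045 0 -0.06 0 0 0 1; -0.045 0 -0.11 0 0 0 1; -0.045 0 -0.16 0 0 0 1; -0.03 0 -0.2 0 0 0 1; 0 0 -0.23 0 0 0 1; 0 0 -0.23 0 0 0 1; 0 0 -0.23 0 0 0 1"

```text
t: 16.05
tcp_pos: [0.5887, 0.0616, 0.2519]
tool_rot: [[0.996, -0.09, 0.003], [-0.09, -0.996, 0.0], [0.003, -0.001, -1.0]]
force: [0.1, 0.6, -0.3]
grip_width: 0.0853
grip_force: 0.0
```

```bash
sed -i 's/w5.png/w7.png/; s/c=(.57,.06)/c=(.64,.06)/' f.py; python3 f.py
```

```text
rect 11568 [0.6427 0.0561] [0.1184 0.084 ] 84.78
[110 260] [203 391]
0.008 line x@y=.05 0.6898 yaw -3.88 3 21 [-0.071  0.175]
0.008 line x@y=.05 0.7015 yaw -4.44 1 21 [-0.071  0.175]
0.02 line x@y=.05 0.6932 yaw -2.93 0 8 [-0.047  0.175]
0.02 line x@y=.05 0.6985 yaw -1.38 0 8 [-0.047  0.175]
0.04 line x@y=.05 0.6862 yaw -5.22 44 44 [-0.077  0.181]
0.04 line x@y=.05 0.6917 yaw -5.19 44 44 [-0.077  0.181]
mark 13 [0.69465556 0.15564241 0.02926471] [0.00068764 0.00486271 0.00473484]
mark 13 [ 0.67571752 -0.05590416  0.02204218] [0.00024012 0.00500748 0.00474225]
[0.58740938 0.06154477 0.25060755] 16.1
```

View pics/w7.png

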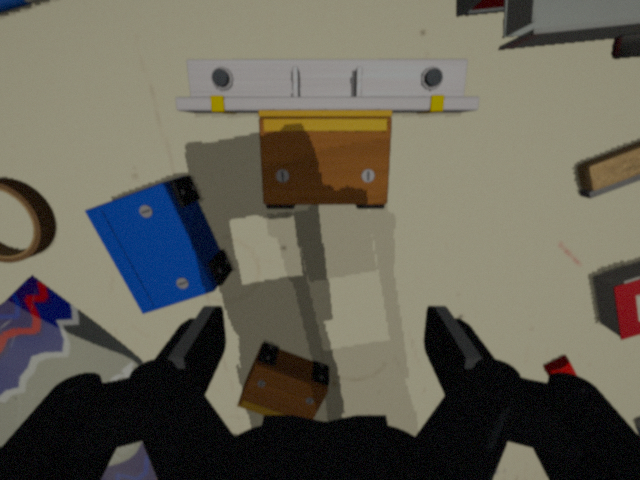

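The block (325,155) rests flush against the fence, centred between the marks at (218,104) and (437,104). The other things are unmoved and the hand is clear.

```bash
python3 -c "
from workcell import r
print(r.job_done())"
```

```text
the job is handed in; nothing more can be done
None
```

The job is handed in: I walked the die block square with the left pad then the right, and pushed it flush to the fence, centred between the yellow marks; the other things in view are where they were and the hand is clear.

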